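# Take down the check weights and put each back in its case

### The job

The balance check is finished: take the stack of four steel disc weights down from the pocket balance, one at a time from the top, and put each straight into its own open round case, the one whose well fits its diameter, so that it stands flat on the felt. Lower the weights in gently, without dropping or tipping any, and leave the balance, the cases and the watch glass standing where they are.

Things in the scene. Friction and masses are not known exactly. Their poses are not given: they have to be found in the camera images.
- weight_50: Polished stainless steel disc weight (50 g), a plain flat upright cylinder, diameter 20 mm, height 20.0 mm; smallest, top of the stack at the start. Origin: centre of its underside, z axis = cylinder axis, up. It slips out straight up; nothing locks the stack together.
- weight_100: Polished stainless steel disc weight (100 g), a plain flat upright cylinder, diameter 32 mm, height 15.5 mm; second smallest, second from the top. Origin: centre of its underside, z axis = cylinder axis, up. It slips out straight up; nothing locks the stack together.
- weight_200: Polished stainless steel disc weight (200 g), a plain flat upright cylinder, diameter 44 mm, height 16.4 mm; second largest, third from the top. Origin: centre of its underside, z axis = cylinder axis, up. It slips out straight up; nothing locks the stack together.
- weight_500: Polished stainless steel disc weight (500 g), a plain flat upright cylinder, diameter 58 mm, height 23.7 mm; largest, bottom of the stack, standing on the balance pan. Origin: centre of its underside, z axis = cylinder axis, up. It slips out straight up; nothing locks the stack together.
- case_50: Open round black case base for the 20 mm weight, loose, about 120 g, 42 mm across, 10 mm high. Centred round well with blue felt floor: diameter 29 mm, flared to 35 mm at the mouth; floor 5 mm and rim 10 mm above the table. Fingers do not fit in beside the weight, which sticks out above the rim: hold its upper part. Origin: centre of underside, z up.
- case_100: Open round black case base for the 32 mm weight, loose, about 120 g, 54 mm across, 10 mm high. Centred round well with blue felt floor: diameter 41 mm, flared to 47 mm at the mouth; floor 5 mm and rim 10 mm above the table. Fingers do not fit in beside the weight, which sticks out above the rim: hold its upper part. Origin: centre of underside, z up.
- case_200: Open round black case base for the 44 mm weight, loose, about 120 g, 66 mm across, 10 mm high. Centred round well with blue felt floor: diameter 53 mm, flared to 59 mm at the mouth; floor 5 mm and rim 10 mm above the table. Fingers do not fit in beside the weight, which sticks out above the rim: hold its upper part. Origin: centre of underside, z up.
- case_500: Open round black case base for the 58 mm weight, loose, about 120 g, 80 mm across, 10 mm high. Centred round well with blue felt floor: diameter 67 mm, flared to 73 mm at the mouth; floor 5 mm and rim 10 mm above the table. Fingers do not fit in beside the weight, which sticks out above the rim: hold its upper part. Origin: centre of underside, z up.
- balance: Grey pocket balance, loose, 128 x 98 x 18 mm, 320 g, that carries the stack at the start. Origin: centre of its underside; the square pan (82 x 88 mm, top 18 mm above the table) is centred 18 mm along the balance's own +x. It stays where it is.
- watch_glass: Glass watch glass with a small heap of yellow salt, 68 mm across, 8 mm high, loose among the cases; origin: centre of its underside. Only stands by; it stays where it is.
There are look-alikes about, which are no part of the job. Leave any orange look-alike of the case_50 alone.

How it is judged:
By the outcome, as a careful person would: the job done as asked, in the order asked, and still so for the second after the job is handed in, with the robot touching nothing.
It also fails if it takes over 99 s, if anything falls off the work surface, if the arm or the gripper's body presses on something with over 40 N, if the wrist force passes 120 N, or if a joint passes its speed limit or range.

### The arm

A 6-joint arm with a two-finger parallel gripper is mounted at the origin on the work surface; the furniture and walls round the work are solid. World frame = base frame: x ahead of the robot, y to its left, z up, the work surface at z = 0. Lengths are in m, angles in degrees, forces in N, time in s.
With the tool pointing down it reaches from about 0.4 to 0.825 m from the base axis. Payload 7 kg.
Tool frame: the origin (TCP) lies on the centre line of the jaws, within the pads' length; the fingertips stand 22 mm ahead of it and the grasp point (between the pads) lies 3 mm ahead of it; z points along the fingers, y is the line along which they close (so a half turn about z gives the same grasp; the last joint's range is limited). The gripper opens to 88 mm and grips with 3 to 60 N. Pads are 19 mm wide; open, the fingers measure 130 mm over their backs; the gripper's body (78 mm by 193 mm) begins 47 mm behind the grasp point.
Start: joints at [-52.706, 20.546, 0.682, 0, -70.136, -16.507], TCP at [0.24, -0.631, 0.249] pointing down, gripper open.
Joint ranges: [-176.03, 176.03], [-82.01, 121.73], [-58.28, 71.71], [-173.87, 95.51], [-174.79, -0.11], [-173.66, 173.66]. Speed limits (degrees/s): [136.94, 136.94, 172.46, 180, 180, 180].

### API

Orientations are given as [roll, pitch, yaw] about the fixed x, y, z axes, in that order (R = Rz(yaw) Ry(pitch) Rx(roll)).
In Python, from plant import get_state, cams, r gives the robot as it stands.
- The arm moves only by the tool apply_moves, never from a script. Its argument "targets" is a list of rows, each an object with "dp": the shift along the world's x, y, z in m, a list of three; "yaw": the turn about the world's z in degrees. In form: [{"dp": [x, y, z], "yaw": yaw}, ...]. A call has 1 to 20 rows; each row is the pose to reach, as a shift and turn from the pose commanded when the call began; what a row does not reach only later rows make up. A row lasts 1/12 s, in which the tool goes at most 41.7 mm and 7.16 degrees, less where a joint would pass 70% of its speed; a pose out of reach is approached as far as the arm can. A call with a gripper value outside its range is refused whole. "grip" is the gripper command: -1 is fully open, 1 is shut, values between are in proportion, set as the call begins (left out, the last holds). The fingers move at their own pace and stop on an object; "squeeze" is the grip in N (left out, the last holds). Time passes only in rows, so rows that repeat a pose let the fingers close. It gives the time, the measured TCP pose, the force, the opening and the grip force at its end, in the units of the state.
- get_state(): the state, without advancing time (a new reading comes with each control period).
- cams.capture(name): name is "scene" or "side" or "wrist"; returns a dict with "image" (384x512x3 uint8, red, green, blue), "range_z" (384x512 float32, m along the optical axis (not along the pixel's ray), 0 where there is no reading), "fx", "fy", "cx", "cy" (pixels), "k1" (the pictures are not rectified: a ray, as slopes to the right and down, at radius r is drawn at 1 + k1 r^2 times it, then the intrinsics apply), "R" (3x3) and "t" (3): a world point X has camera coordinates R X + t; the wrist camera has in their place "T_tool_cam" (4x4, takes a point from camera to tool coordinates, whose origin is the TCP and whose axes are the flange's). Camera axes: x right, y down, z forward; pixel columns grow to the right and rows downward; lengths in m; the calibration is good to about 2 mm. A picture is of the moment at which its call begins: read the wrist's pose just before it.
- r.close_job(): hands the job in; it is judged then, once.
The state is a dict: "time_s": time; "joints": joint angles; "qd": joint speeds; "joint_torque": joint torques, N m; "tcp_pos": TCP position; "eef_rot": TCP orientation; "contact_force": force on the tool from outside, world axes, zero at the start; "moment": the same for the moment, N m; "gripper_width": finger opening in m; "gripper_force": force on a finger pad.
Only numpy, scipy, OpenCV 4.12 (cv2) and the standard library are available. Lean on these libraries where they do the work, as an engineer would, in place of code of your own. Each camera call takes 0.05 s, during which the arm holds its last target. There are 200 camera calls.

## Working session

There is one attempt and no reset: what is moved stays moved. The work goes in short steps, Python scripts to look and compute and a tool call to move; the robot and the scene stay as the last step left them, time stands still between calls to the robot, and variables do not carry over. Pictures are saved under pics/ and viewed, at most 14 in all, crops included, and the job is handed in when it is done.

Besides the shell and the picture viewer there is one more tool, called after ">>>" by a JSON object that holds its "method" and its "body", one argument or row to a line. apply_moves: Moves the arm, as the interface text tells. Its arguments: {"type":"object","properties":{"targets":{"type":"array","items":{"type":"object","properties":{"dp":{"type":"array","items":{"type":"number"}},"yaw":{"type":"number"}}}},"grip":{"type":"number"},"squeeze":{"type":"number"}},"required":["targets"]}

```bash
mkdir -p pics; ls
cat > h.py <<'E'
import numpy as np, cv2, json
from plant import get_state, cams, r
from scipy.spatial.transform import Rotation as Ro
def cap(n,name=None):
    s=get_state(); c=cams.capture(n)
    if n=="wrist":
        T=np.eye(4);T[:3,:3]=Ro.from_euler('xyz',s['eef_rot'],degrees=True).as_matrix();T[:3,3]=s['tcp_pos']
        M=np.linalg.inv(T@np.array(c['T_tool_cam'])); c['R']=M[:3,:3];c['t']=M[:3,3]
    c['R']=np.array(c['R']);c['t']=np.array(c['t'])
    if name: cv2.imwrite('pics/'+name,c['image'][:,:,::-1])
    return c
def rays(c,uv):
    uv=np.atleast_2d(np.array(uv,float))
    d=np.c_[(uv[:,0]-c['cx'])/c['fx'],(uv[:,1]-c['cy'])/c['fy']]
    s=d.copy()
    for _ in range(8): s=d/(1+c['k1']*(s**2).sum(1,keepdims=True))
    return np.c_[s,np.ones(len(s))]
def plane(c,uv,z):
    d=rays(c,uv)@c['R']; o=-c['R'].T@c['t']
    return o+d*((z-o[2])/d[:,2])[:,None]
def cloud(c):
    v,u=np.mgrid[:384,:512]; uv=np.c_[u.ravel(),v.ravel()]
    Z=c['range_z'].ravel()[:,None]
    P=((rays(c,uv)*Z)-c['t'])@c['R']; P[Z[:,0]==0]=np.nan
    return P.reshape(384,512,3)
E
python3 - <<'E'
from h import *
for n in ("scene","side","wrist"):
    c=cap(n,n+"0.png"); np.save(n+"0.npy",c,allow_pickle=True)
    print(n,c['fx'],c['k1'],-c['R'].T@c['t'],c['R'][2])
print(get_state())
a=[cv2.imread(f'pics/{n}0.png') for n in("scene","side","wrist")]
E
```

```text
pics
scene 405.82876360008686 0.01733649331079881 [ 0.10458756 -0.53571655  0.74452316] [ 0.41661077  0.57715028 -0.7023767 ]
side 449.5145325562074 -0.18114055419980238 [0.09159287 0.73129784 0.79838101] [ 0.34390125 -0.66821555 -0.65971199]
wrist 294.2359701861146 0.011097690308687546 [ 0.16258544 -0.65943254  0.38411412] [ 0.28334445  0.10740198 -0.95298517]
{'time_s': 0.15, 'joints': array([-5.27074616e+01,  2.05827723e+01,  6.44951518e-01, -1.31021379e-02,
       -7.01348255e+01, -1.65043783e+01]), 'qd': array([ 0.0790831 , -0.01828507,  0.19519652,  0.17349997,  0.01271837,
       -0.05850448]), 'joint_torque': array([-1.20371464e-03, -5.83275318e+01,  2.93291903e+01,  7.00118423e+00,
        8.74811289e-03, -1.12664225e-04]), 'tcp_pos': array([ 0.23938785, -0.63076182,  0.24782743]), 'eef_rot': array([ 1.79926847e+02, -8.82875919e-03, -1.59216294e+02]), 'contact_force': array([ 0.88840866, -0.42957378, -0.21367406]), 'moment': array([0.0340439 , 0.04163226, 0.00103591]), 'gripper_force': 0.0, 'gripper_width': 0.08787211213084352}
```

View pics/scene0.png

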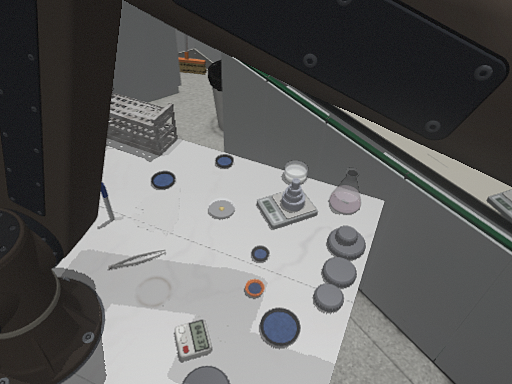

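View pics/side0.png

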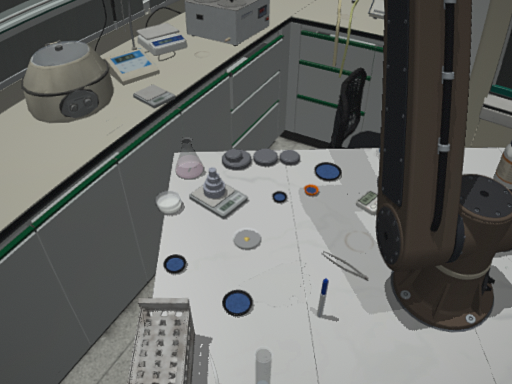

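The scene view shows the stack on the balance at (293,195), with a beaker behind it at (295,172) and a flask at (346,195). Blue-welled black cases are at (163,180), (224,161), (260,254) and (281,327). The orange look-alike is at (255,288), the watch glass at (221,209), and dark lids or discs at (346,240), (340,271), (329,297) and (206,375). The side view agrees: cases at (237,303), (175,264), (279,197) and (328,171), orange one at (311,190).

```bash
cat > m.py <<'E'
from h import *
def felt(c,z=0.005,amin=25):
    h=cv2.cvtColor(c['image'],cv2.COLOR_RGB2HSV)
    m=cv2.inRange(h,(105,90,35),(128,255,255))
    out=[]
    for k in cv2.findContours(m,cv2.RETR_EXTERNAL,cv2.CHAIN_APPROX_NONE)[0]:
        if cv2.contourArea(k)<amin: continue
        P=plane(c,k[:,0,:],z)[:,:2]*1000
        (x,y),(a,b),_=cv2.fitEllipse(P.astype(np.float32))
        out.append((k[:,0,:].mean(0).round().tolist(),[round(x,1),round(y,1)],round(a,1),round(b,1)))
    return out
E
python3 - <<'E'
from m import *
for n in("scene","side"):
    c=np.load(n+"0.npy",allow_pickle=True).item()
    print(n); [print(*o) for o in felt(c)]
    P=cloud(c)*1000
    box=(P[...,0]>300)&(P[...,0]<800)&(np.abs(P[...,1])<500)
    if n=="scene":px=(slice(150,235),slice(250,330))
    else: px=(slice(160,220),slice(185,255))
    Q=P[px].reshape(-1,3);Q=Q[np.isfinite(Q).all(1)]
    for lo,hi in((88,99),(69,78),(54,62),(38,46),(14,22)):
        q=Q[(Q[:,2]>lo)&(Q[:,2]<hi)]
        print(lo,hi,len(q),np.median(q,0).round(1) if len(q) else '',q.min(0).round() if len(q) else '',q.max(0).round()if len(q) else '')
    a=c['image'][px][:,:,::-1]
    cv2.imwrite(f'pics/crop_{n}.png',cv2.resize(a,None,fx=6,fy=6,interpolation=cv2.INTER_CUBIC))
    # tall things & positions of named neighbours
    for nm,uv in (dict(beaker=(295,172),flask=(346,200),lid1=(346,240),lid2=(340,271),lid3=(329,297),wg=(221,209),lid4=(206,375)) if n=="scene" else dict(beaker=(168,203),flask=(188,165),wg=(247,239))).items():
        print(nm,P[uv[1],uv[0]].round(),plane(c,uv,0.0)[0].round(3))
a=cv2.imread('pics/crop_scene.png');b=cv2.imread('pics/crop_side.png')
H=max(a.shape[0],b.shape[0]);W=a.shape[1]+b.shape[1]
o=np.zeros((H,W,3),np.uint8);o[:a.shape[0],:a.shape[1]]=a;o[:b.shape[0],a.shape[1]:]=b
cv2.imwrite('pics/crop1.png',cv2.resize(o,(800,int(H*800/W))))
E
```

```text
scene
[280.0, 327.0] [387.9, -257.0] 61.1 62.1
[254.0, 288.0] [397.3, -157.5] 20.9 23.1
[103.0, 190.0] [241.3, 304.3] 10.0 61.1
[163.0, 180.0] [388.9, 259.0] 45.6 50.7
[224.0, 161.0] [569.7, 235.8] 32.4 35.5
88 99 48 [615.9 -14.6  93.8] [607. -24.  89.] [628.  -6.  97.]
69 78 68 [610.3 -21.6  74. ] [601. -31.  69.] [630.  -0.  77.]
54 62 88 [604.2 -23.6  58.1] [594. -34.  54.] [634.   7.  62.]
38 46 127 [603.  -29.7  42.4] [587. -44.  38.] [643.  13.  46.]
14 22 934 [583.  -20.9  16.8] [530. -68.  14.] [722.  95.  22.]
beaker [685.  62.  32.] [ 0.711  0.09  -0.   ]
flask [717. -96.  40.] [ 0.752 -0.071  0.   ]
lid1 [ 632. -185.   33.] [ 0.656 -0.168  0.   ]
lid2 [ 571. -233.   18.] [ 0.582 -0.225  0.   ]
lid3 [ 507. -267.   18.] [ 0.517 -0.26   0.   ]
wg [460.  77.   7.] [0.463 0.082 0.   ]
lid4 [ 218. -265.   27.] [ 0.222 -0.255  0.   ]
side
[237.0, 303.0] [388.7, 257.3] 51.8 52.7
[324.0, 286.0] [242.1, 127.7] 8.7 52.1
[174.0, 264.0] [568.5, 233.8] 39.4 40.5
[279.0, 197.0] [460.3, -90.2] 28.5 29.8
[327.0, 171.0] [387.1, -256.4] 66.8 67.1
[167.0, 40.0] [1390.6, -824.2] 45.9 189.4
88 99 34 [613.7 -11.   92. ] [605. -20.  88.] [625.  -1.  95.]
69 78 52 [608.8  -5.9  72.4] [597. -26.  70.] [629.   4.  78.]
54 62 87 [ 6.071e+02 -2.000e-01  5.690e+01] [593. -55.  54.] [732.  12.  62.]
38 46 143 [610.3  -7.7  41. ] [584. -86.  38.] [733.  18.  46.]
14 22 613 [607.9  -3.   16.3] [ 529. -181.   14.] [731.  51.  22.]
beaker [687.  93.  30.] [0.71  0.068 0.   ]
flask [724. -52.  40.] [ 0.758 -0.093  0.   ]
wg [461.  84.   4.] [0.462 0.082 0.   ]
```

View pics/crop1.png

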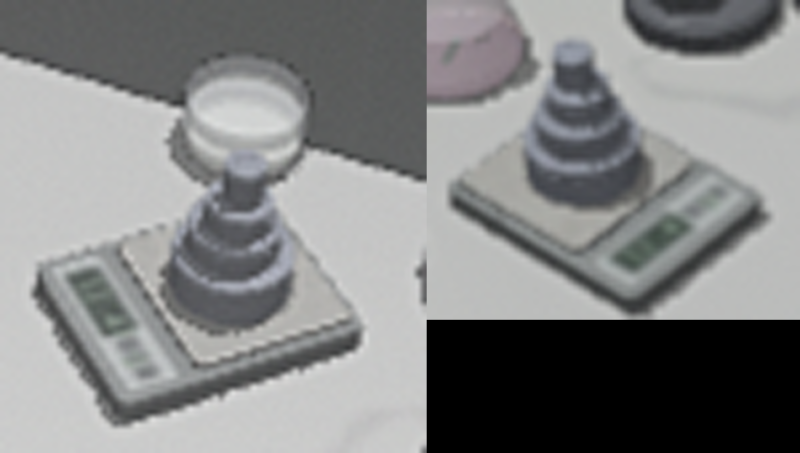

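The crop confirms the stack order, with the 50 g weight on top, all four roughly coaxial on the pan. The glass beaker stands behind it and clear of it.

Case candidates by felt size in the side view:
- (279,197): 29 mm well, so case_50
- (174,264): 40 mm, so case_100
- (237,303): 52 mm, so case_200
- (327,171): 67 mm, so case_500
- Orange one at (311,190): rejected

I'll hover over the stack for a wrist look.

>>> {"method": "apply_moves", "body": {
  "targets": [
    {"dp":[0.02,0.035,0],"yaw":-2},
    {"dp":[0.375,0.618,0.0],"yaw":-20.8},
    {"dp":[0.375,0.618,0.0],"yaw":-20.8},
    {"dp":[0.375,0.618,0.0],"yaw":-20.8},
    {"dp":[0.375,0.618,0.0],"yaw":-20.8},
    {"dp":[0.375,0.618,0.0],"yaw":-20.8},
    {"dp":[0.375,0.618,0.0],"yaw":-20.8},
    {"dp":[0.375,0.618,0.0],"yaw":-20.8},
    {"dp":[0.375,0.618,0.0],"yaw":-20.8},
    {"dp":[0.375,0.618,0.0],"yaw":-20.8},
    {"dp":[0.375,0.618,0.0],"yaw":-20.8},
    {"dp":[0.375,0.618,0.0],"yaw":-20.8},
    {"dp":[0.375,0.618,0.0],"yaw":-20.8},
    {"dp":[0.375,0.618,0.0],"yaw":-20.8},
    {"dp":[0.375,0.618,0.0],"yaw":-20.8},
    {"dp":[0.375,0.618,0.0],"yaw":-20.8},
    {"dp":[0.375,0.618,0.0],"yaw":-20.8},
    {"dp":[0.375,0.618,0.0],"yaw":-20.8},
    {"dp":[0.375,0.618,0.0],"yaw":-20.8},
    {"dp":[0.375,0.618,0.0],"yaw":-20.8}
  ],
  "grip": -1,
  "squeeze": 25
}}

```text
time_s: 1.82
tcp_pos: [0.6146, -0.012, 0.2477]
eef_rot: [-180.0, -0.1, -179.9]
contact_force: [0.3, 0.0, -0.0]
gripper_width: 0.0874
gripper_force: 0.0
```

Run:
```python
from m import *
c=cap("wrist","w1.png");np.save("w1.npy",c,allow_pickle=True)
s=get_state();print(s['time_s'],s['tcp_pos'],s['eef_rot'],s['joints'])
for o in felt(c):print(*o)
side=np.load("side0.npy",allow_pickle=True).item()
for uv in((135,375),(192,310),(145,305),(190,375),(263,360)):print(uv,(cloud(side)[uv[::-1] if uv[1]<384 else (383,uv[0])]*1000).round())
```

```text
1.8667 [ 0.61421054 -0.0129058   0.2479627 ] [-1.79984806e+02 -7.13193436e-02 -1.79968948e+02] [ 1.69844325e+01  1.49522474e+01 -7.35981606e+00 -6.76541394e-03
 -6.77605872e+01 -1.06950807e+02]
[452.0, 131.0] [569.6, 233.9] 39.1 40.1
[189.0, 35.0] [461.3, -90.5] 27.3 27.8
(135, 375) [429. 526.  98.]
(192, 310) [466. 316.  -3.]
(145, 305) [492. 411. 116.]
(190, 375) [380. 449.  15.]
(263, 360) [244. 420. 150.]
```

View pics/w1.png

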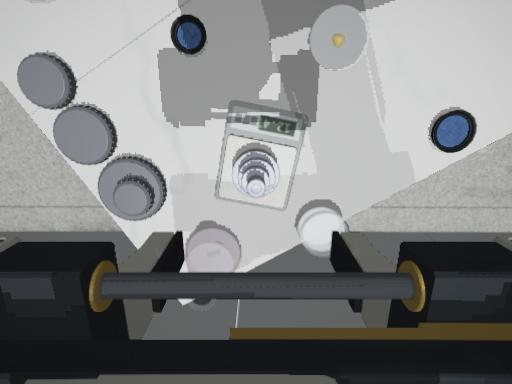

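The wrist view shows the stack at (256,175), with the 50 g top at (256,187), the flask at (213,250) and the beaker at (322,230). Case_50 is at (189,35) and case_100 at (452,131), with well sizes that agree with the side view.

Run:
```python
from m import *
c=np.load("w1.npy",allow_pickle=True).item();P=cloud(c)*1000
near=np.hypot(P[...,0]-613,P[...,1]+13)<40
for z,d in((93.6,20),(73.6,32),(58.1,44),(41.7,58)):
    m=near&(abs(P[...,2]-z)<3.5)
    q=P[m]; (x,y),r_=cv2.minEnclosingCircle(q[:,:2].astype(np.float32))
    v,u=np.where(m)
    print(z,len(q),np.median(q,0).round(1),'enc',round(x,1),round(y,1),round(2*r_,1),'px',u.min(),u.max(),v.min(),v.max())
# edges view crop: gray
g=cv2.cvtColor(c['image'],cv2.COLOR_RGB2GRAY)[120:220,205:315]
cv2.imwrite('pics/st.png',cv2.resize(g,None,fx=6,fy=6,interpolation=cv2.INTER_CUBIC)[:600])
S=cloud(np.load("side0.npy",allow_pickle=True).item())*1000
for n,Q in(("side",S),("scene",cloud(np.load("scene0.npy",allow_pickle=True).item())*1000)):
    m=(Q[...,2]>40)&(Q[...,0]>250)&(Q[...,0]<700)&(Q[...,1]>250)&(Q[...,1]<600)&(Q[...,2]<140)
    q=Q[m];print(n,len(q),np.percentile(q,[1,99],axis=0).round())
for n,(X,Y) in dict(beaker=(698,78),flask=(738,-80)).items():
    m=np.hypot(P[...,0]-X,P[...,1]-Y)<35;print(n,np.nanmax(P[m][:,2]))
```

```text
93.6 278 [617.6 -13.5  93.1] enc 618.0 -13.1 19.8 px 246 265 178 196
73.6 321 [609.8 -14.8  73.4] enc 616.7 -13.8 31.7 px 241 269 167 192
58.1 414 [606.6  -7.1  57.9] enc 616.7 -12.6 44.0 px 238 275 159 195
41.7 601 [605.5 -18.6  41.5] enc 616.8 -13.6 57.8 px 232 279 150 197
side 4688 [[360. 367.  48.]
 [501. 534. 123.]]
scene 2190 [[351. 361.  45.]
 [506. 584. 125.]]
beaker 32.01476396118976
flask 107.81667841853208
```

View pics/st.png

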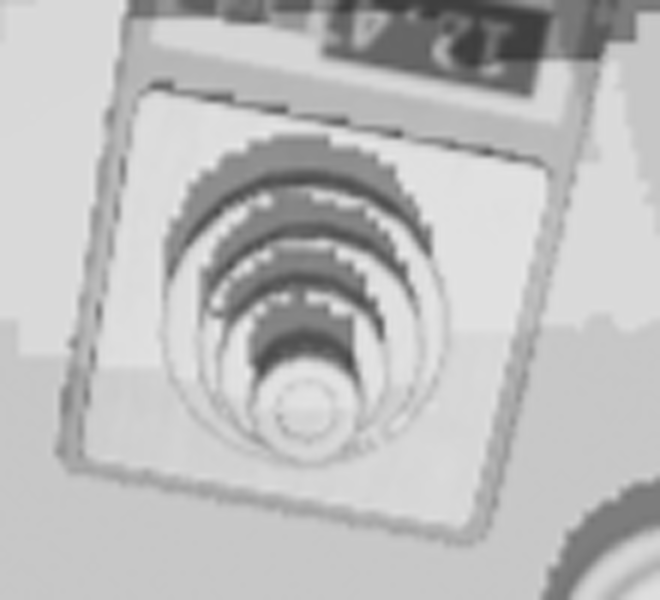

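All four discs measure 19.8, 31.7, 44.0 and 57.8 mm across at the right heights, coaxial at about (617,-13). I'll start with weight_50.

>>> {"method": "apply_moves", "body": {
  "targets": [
    {"dp":[0.002,0,-0.015]},
    {"dp":[0.002,0,-0.05]},
    {"dp":[0.002,0,-0.085]},
    {"dp":[0.002,0,-0.115]},
    {"dp":[0.002,0,-0.132]},
    {"dp":[0.002,0,-0.14]},
    {"dp":[0.002,0,-0.144]},
    {"dp":[0.002,0,-0.144]},
    {"dp":[0.002,0,-0.144]}
  ]
}}

```text
$.targets[0]: bad value
```

>>> {"method": "apply_moves", "body": {
  "targets": [
    {"dp":[0,0,0]},
    {"dp":[0,0,0]},
    {"dp":[0,0,0]},
    {"dp":[0,0,0]},
    {"dp":[0,0,0]},
    {"dp":[0,0,0]},
    {"dp":[0,0,0]},
    {"dp":[0,0,0]},
    {"dp":[0,0,0]},
    {"dp":[0,0,0]},
    {"dp":[0,0,0]},
    {"dp":[0,0,0]}
  ],
  "grip": 1,
  "squeeze": 15
}}

```text
$.targets[0]: bad value
```

Every row needs a yaw.

>>> {"method": "apply_moves", "body": {
  "targets": [
    {"dp":[0.002,0,-0.015],"yaw":0},
    {"dp":[0.002,0,-0.05],"yaw":0},
    {"dp":[0.002,0,-0.085],"yaw":0},
    {"dp":[0.002,0,-0.115],"yaw":0},
    {"dp":[0.002,0,-0.132],"yaw":0},
    {"dp":[0.002,0,-0.14],"yaw":0},
    {"dp":[0.002,0,-0.144],"yaw":0},
    {"dp":[0.002,0,-0.144],"yaw":0},
    {"dp":[0.002,0,-0.144],"yaw":0}
  ]
}}

```text
time_s: 2.62
tcp_pos: [0.6173, -0.0134, 0.106]
eef_rot: [180.0, 0.1, 180.0]
contact_force: [1.0, -0.6, 0.6]
gripper_width: 0.0879
gripper_force: 0.0
```

>>> {"method": "apply_moves", "body": {
  "targets": [
    {"dp":[0,0,-0.001],"yaw":0},
    {"dp":[0,0,-0.001],"yaw":0},
    {"dp":[0,0,-0.001],"yaw":0},
    {"dp":[0,0,-0.001],"yaw":0},
    {"dp":[0,0,-0.001],"yaw":0},
    {"dp":[0,0,-0.001],"yaw":0},
    {"dp":[0,0,-0.001],"yaw":0},
    {"dp":[0,0,-0.001],"yaw":0},
    {"dp":[0,0,-0.001],"yaw":0},
    {"dp":[0,0,-0.001],"yaw":0}
  ],
  "grip": 1,
  "squeeze": 15
}}

```text
time_s: 3.45
tcp_pos: [0.6165, -0.013, 0.1035]
eef_rot: [-180.0, -0.0, 180.0]
contact_force: [1.0, 0.7, 0.4]
gripper_width: 0.0269
gripper_force: 0.0
```

>>> {"method": "apply_moves", "body": {
  "targets": [
    {"dp":[0,0,0],"yaw":0},
    {"dp":[0,0,0],"yaw":0},
    {"dp":[0,0,0],"yaw":0},
    {"dp":[0,0,0],"yaw":0},
    {"dp":[0,0,0],"yaw":0}
  ]
}}

```text
time_s: 3.87
tcp_pos: [0.6165, -0.0131, 0.1035]
eef_rot: [-180.0, -0.0, 180.0]
contact_force: [-0.1, -0.6, -0.6]
gripper_width: 0.0195
gripper_force: 15.0
```

>>> {"method": "apply_moves", "body": {
  "targets": [
    {"dp":[0,0,0.003],"yaw":0},
    {"dp":[0,0,0.01],"yaw":0},
    {"dp":[0,0,0.025],"yaw":0},
    {"dp":[-0.015,-0.008,0.035],"yaw":0},
    {"dp":[-0.04,-0.02,0.035],"yaw":0},
    {"dp":[-0.07,-0.035,0.035],"yaw":0},
    {"dp":[-0.1,-0.05,0.03],"yaw":0},
    {"dp":[-0.13,-0.065,0.01],"yaw":0},
    {"dp":[-0.148,-0.073,-0.015],"yaw":0},
    {"dp":[-0.156,-0.0775,-0.035],"yaw":0},
    {"dp":[-0.156,-0.0775,-0.045],"yaw":0},
    {"dp":[-0.156,-0.0775,-0.045],"yaw":0},
    {"dp":[-0.156,-0.0775,-0.045],"yaw":0}
  ]
}}

```text
time_s: 4.95
tcp_pos: [0.461, -0.0906, 0.0591]
eef_rot: [-180.0, 0.0, -180.0]
contact_force: [0.8, 0.5, -0.1]
gripper_width: 0.0193
gripper_force: 15.0
```

Run:
```python
from m import *
s=get_state();print(s['tcp_pos'],s['gripper_width'],s['gripper_force'])
c=cap("wrist","w2.png")
for z in(0.005,.01):
  for o in felt(c,z):print(*o)
```

```text
[ 0.46096376 -0.09056276  0.05905023] 0.019264557728544896 14.99999687075615
[257.0, 221.0] [459.2, -89.8] 22.3 29.1
[151.0, 132.0] [398.4, -157.2] 26.1 26.5
[15.0, 120.0] [394.0, -240.1] 27.0 67.6
[257.0, 221.0] [457.1, -89.8] 21.7 28.4
[151.0, 132.0] [397.9, -155.4] 25.4 25.8
[15.0, 120.0] [393.6, -236.1] 26.2 65.8
```

View pics/w2.png

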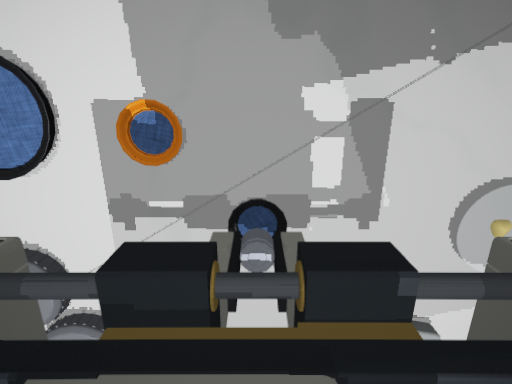

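The weight hangs at (257,245), centred over the case_50 well at (257,221). The orange look-alike is at (150,132), untouched. Lowering now.

>>> {"method": "apply_moves", "body": {
  "targets": [
    {"dp":[0,0,-0.004],"yaw":0},
    {"dp":[0,0,-0.009],"yaw":0},
    {"dp":[0,0,-0.014],"yaw":0},
    {"dp":[0,0,-0.018],"yaw":0},
    {"dp":[0,0,-0.0205],"yaw":0},
    {"dp":[0,0,-0.0215],"yaw":0},
    {"dp":[0,0,-0.022],"yaw":0},
    {"dp":[0,0,-0.0225],"yaw":0},
    {"dp":[0,0,-0.0225],"yaw":0},
    {"dp":[0,0,-0.0225],"yaw":0}
  ]
}}

```text
time_s: 5.83
tcp_pos: [0.4606, -0.0905, 0.0362]
eef_rot: [180.0, 0.0, 180.0]
contact_force: [0.9, 0.2, -1.5]
gripper_width: 0.0195
gripper_force: 15.0
```

>>> {"method": "apply_moves", "body": {
  "targets": [
    {"dp":[0,0,-0.0004],"yaw":0},
    {"dp":[0,0,-0.0008],"yaw":0},
    {"dp":[0,0,-0.0012],"yaw":0},
    {"dp":[0,0,-0.0012],"yaw":0},
    {"dp":[0,0,-0.0012],"yaw":0}
  ]
}}

```text
time_s: 6.25
tcp_pos: [0.4606, -0.0905, 0.0351]
eef_rot: [180.0, 0.0, 180.0]
contact_force: [-1.0, 0.4, 4.3]
gripper_width: 0.0193
gripper_force: 15.0
```

Contact with the felt at about 4 N. Release.

>>> {"method": "apply_moves", "body": {
  "targets": [
    {"dp":[0,0,0],"yaw":0},
    {"dp":[0,0,0],"yaw":0},
    {"dp":[0,0,0],"yaw":0},
    {"dp":[0,0,0],"yaw":0},
    {"dp":[0,0,0],"yaw":0},
    {"dp":[0,0,0.01],"yaw":0},
    {"dp":[0,0,0.03],"yaw":0},
    {"dp":[0,0,0.065],"yaw":0},
    {"dp":[0.0,0.0,0.105],"yaw":0},
    {"dp":[0.03,0.015,0.13],"yaw":0},
    {"dp":[0.065,0.032,0.13],"yaw":0},
    {"dp":[0.1,0.05,0.13],"yaw":0},
    {"dp":[0.13,0.065,0.13],"yaw":0},
    {"dp":[0.15,0.075,0.11],"yaw":0},
    {"dp":[0.156,0.0775,0.08],"yaw":0},
    {"dp":[0.156,0.0775,0.065],"yaw":0},
    {"dp":[0.156,0.0775,0.056],"yaw":0},
    {"dp":[0.156,0.0775,0.0535],"yaw":0},
    {"dp":[0.156,0.0775,0.0535],"yaw":0},
    {"dp":[0.156,0.0775,0.0535],"yaw":0}
  ],
  "grip": -1
}}

```text
time_s: 7.92
tcp_pos: [0.617, -0.0131, 0.0895]
eef_rot: [180.0, 0.1, 180.0]
contact_force: [0.1, 0.0, 0.4]
gripper_width: 0.0874
gripper_force: 0.0
```

Run:
```python
from m import *
s=get_state();print(s['tcp_pos'],s['gripper_width'])
c=cap("side","s2.png");P=cloud(c)*1000
for nm,(X,Y),z in(("50",(461,-90),25),("100st",(617,-13),73.6)):
    m=(np.hypot(P[...,0]-X,P[...,1]-Y)<30)&(P[...,2]>z-3)
    q=P[m];print(nm,len(q),q.mean(0).round(1),q.max(0).round(1))
cv2.imwrite('pics/s2c.png',cv2.resize(c['image'][140:240,170:350,::-1],None,fx=4,fy=4,interpolation=cv2.INTER_CUBIC))
```

```text
[ 0.61700505 -0.01310504  0.089536  ] 0.08735372346475134
50 22 [459.5 -88.4  23.8] [469.3 -77.7  26.3]
100st 664 [613.   -3.6 258.1] [646.1  16.7 511. ]
```

View pics/s2c.png

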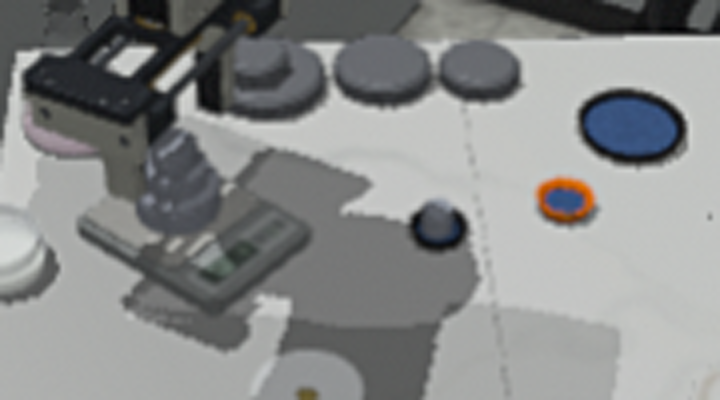

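Weight_50 stands upright in case_50 (crop (437,220)), and its top is at the expected height. The jaws now straddle weight_100.

>>> {"method": "apply_moves", "body": {
  "targets": [
    {"dp":[0,0,-0.002],"yaw":0},
    {"dp":[0,0,-0.002],"yaw":0},
    {"dp":[0,0,-0.002],"yaw":0},
    {"dp":[0,0,-0.002],"yaw":0},
    {"dp":[0,0,-0.002],"yaw":0},
    {"dp":[0,0,-0.002],"yaw":0},
    {"dp":[0,0,-0.002],"yaw":0},
    {"dp":[0,0,-0.002],"yaw":0},
    {"dp":[0,0,-0.002],"yaw":0},
    {"dp":[0,0,-0.002],"yaw":0},
    {"dp":[0,0,-0.002],"yaw":0},
    {"dp":[0,0,-0.002],"yaw":0},
    {"dp":[0,0,-0.002],"yaw":0}
  ],
  "grip": 1,
  "squeeze": 20
}}

```text
time_s: 9.05
tcp_pos: [0.6165, -0.0131, 0.0863]
eef_rot: [-180.0, 0.0, 180.0]
contact_force: [-0.4, -0.6, 0.9]
gripper_width: 0.0311
gripper_force: 20.0
```

>>> {"method": "apply_moves", "body": {
  "targets": [
    {"dp":[0,0,0.003],"yaw":0},
    {"dp":[0,0,0.01],"yaw":0},
    {"dp":[0,0,0.022],"yaw":0},
    {"dp":[-0.002,0.01,0.03],"yaw":0},
    {"dp":[-0.006,0.03,0.032],"yaw":0},
    {"dp":[-0.012,0.06,0.032],"yaw":0},
    {"dp":[-0.018,0.095,0.032],"yaw":0},
    {"dp":[-0.026,0.13,0.032],"yaw":0},
    {"dp":[-0.033,0.165,0.03],"yaw":0},
    {"dp":[-0.04,0.2,0.018],"yaw":0},
    {"dp":[-0.044,0.228,0.0],"yaw":0},
    {"dp":[-0.0475,0.242,-0.018],"yaw":0},
    {"dp":[-0.0475,0.247,-0.032],"yaw":0},
    {"dp":[-0.0475,0.247,-0.04],"yaw":0},
    {"dp":[-0.0475,0.247,-0.045],"yaw":0},
    {"dp":[-0.0475,0.247,-0.048],"yaw":0},
    {"dp":[-0.0475,0.247,-0.05],"yaw":0},
    {"dp":[-0.0475,0.247,-0.051],"yaw":0},
    {"dp":[-0.0475,0.247,-0.0515],"yaw":0},
    {"dp":[-0.0475,0.247,-0.0515],"yaw":0}
  ]
}}

```text
time_s: 10.72
tcp_pos: [0.5694, 0.2337, 0.0354]
eef_rot: [180.0, 0.0, 179.9]
contact_force: [-0.1, -0.6, -0.1]
gripper_width: 0.031
gripper_force: 20.0
```

>>> {"method": "apply_moves", "body": {
  "targets": [
    {"dp":[0,0,-0.0005],"yaw":0},
    {"dp":[0,0,-0.001],"yaw":0},
    {"dp":[0,0,-0.0015],"yaw":0},
    {"dp":[0,0,-0.0018],"yaw":0},
    {"dp":[0,0,-0.0018],"yaw":0},
    {"dp":[0,0,-0.0018],"yaw":0}
  ]
}}

```text
time_s: 11.22
tcp_pos: [0.5691, 0.234, 0.0335]
eef_rot: [180.0, 0.0, 180.0]
contact_force: [-1.1, -0.9, 4.6]
gripper_width: 0.0312
gripper_force: 20.0
```

>>> {"method": "apply_moves", "body": {
  "targets": [
    {"dp":[0,0,0],"yaw":0},
    {"dp":[0,0,0],"yaw":0},
    {"dp":[0,0,0],"yaw":0},
    {"dp":[0,0,0],"yaw":0},
    {"dp":[0,0,0],"yaw":0},
    {"dp":[0,0,0.01],"yaw":0},
    {"dp":[0,0,0.03],"yaw":0},
    {"dp":[0,0,0.065],"yaw":0},
    {"dp":[0.006,-0.03,0.09],"yaw":0},
    {"dp":[0.012,-0.065,0.095],"yaw":0},
    {"dp":[0.02,-0.105,0.095],"yaw":0},
    {"dp":[0.027,-0.14,0.095],"yaw":0},
    {"dp":[0.035,-0.18,0.095],"yaw":0},
    {"dp":[0.042,-0.215,0.095],"yaw":0},
    {"dp":[0.046,-0.24,0.085],"yaw":0},
    {"dp":[0.0475,-0.247,0.065],"yaw":0},
    {"dp":[0.0475,-0.247,0.047],"yaw":0},
    {"dp":[0.0475,-0.247,0.04],"yaw":0},
    {"dp":[0.0475,-0.247,0.038],"yaw":0},
    {"dp":[0.0475,-0.247,0.038],"yaw":0}
  ],
  "grip": -1
}}

```text
time_s: 12.88
tcp_pos: [0.6166, -0.0128, 0.0713]
eef_rot: [-180.0, -0.0, -180.0]
contact_force: [-0.5, 0.1, -0.2]
gripper_width: 0.0876
gripper_force: 0.0
```

Run:
```python
from m import *
s=get_state();print(s['tcp_pos'],s['gripper_width'])
c=cap("side","s3.png");P=cloud(c)*1000
m=(np.hypot(P[...,0]-569,P[...,1]-234)<30)&(P[...,2]>17)
q=P[m];print(len(q),q.mean(0).round(1),q.min(0).round(1),q.max(0).round(1))
d=cap("scene");P=cloud(d)*1000
m=(np.hypot(P[...,0]-569,P[...,1]-234)<30)&(P[...,2]>17)
q=P[m];print(len(q),q.mean(0).round(1) if len(q) else'')
a=cv2.resize(c['image'][230:290,135:215,::-1],None,fx=5,fy=5,interpolation=cv2.INTER_CUBIC)
b=cv2.resize(d['image'][130:190,185:265,::-1],None,fx=5,fy=5,interpolation=cv2.INTER_CUBIC)
cv2.imwrite('pics/s3c.png',np.hstack([a,b]))
```

```text
[ 0.61657053 -0.01278781  0.07126091] 0.08759012515910486
1217 [559.2 239.5 398.1] [539.1 204.5  17.1] [586.2 252.4 475.4]
69 [567.6 231.   21.6]
```

View pics/s3c.png

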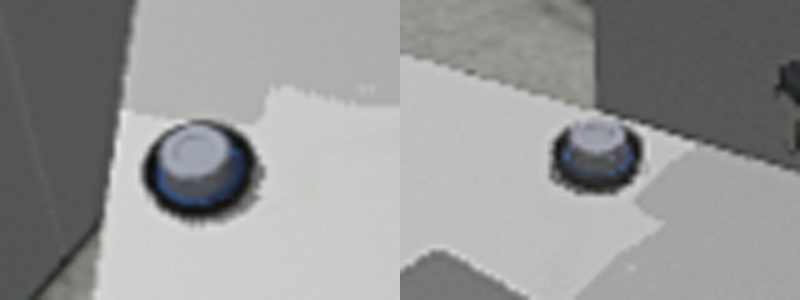

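Both views show weight_100 flat and centred in its case, with its top at about 21 mm. Now weight_200.

>>> {"method": "apply_moves", "body": {
  "targets": [
    {"dp":[0,0,0],"yaw":0},
    {"dp":[0,0,0],"yaw":0},
    {"dp":[0,0,0],"yaw":0},
    {"dp":[0,0,0],"yaw":0},
    {"dp":[0,0,0],"yaw":0},
    {"dp":[0,0,0],"yaw":0},
    {"dp":[0,0,0],"yaw":0},
    {"dp":[0,0,0],"yaw":0},
    {"dp":[0,0,0],"yaw":0},
    {"dp":[0,0,0],"yaw":0},
    {"dp":[0,0,0],"yaw":0}
  ],
  "grip": 1,
  "squeeze": 30
}}

```text
time_s: 13.9
tcp_pos: [0.6165, -0.0131, 0.071]
eef_rot: [180.0, -0.0, 180.0]
contact_force: [-0.2, 0.4, 0.3]
gripper_width: 0.043
gripper_force: 30.0
```

>>> {"method": "apply_moves", "body": {
  "targets": [
    {"dp":[0,0,0.003],"yaw":0},
    {"dp":[0,0,0.01],"yaw":0},
    {"dp":[0,0,0.024],"yaw":0},
    {"dp":[-0.005,0.006,0.04],"yaw":3},
    {"dp":[-0.016,0.019,0.05],"yaw":8},
    {"dp":[-0.034,0.04,0.055],"yaw":15},
    {"dp":[-0.055,0.065,0.055],"yaw":22},
    {"dp":[-0.077,0.091,0.055],"yaw":29},
    {"dp":[-0.099,0.117,0.055],"yaw":36},
    {"dp":[-0.121,0.143,0.055],"yaw":43},
    {"dp":[-0.143,0.169,0.055],"yaw":50},
    {"dp":[-0.164,0.195,0.055],"yaw":57},
    {"dp":[-0.184,0.218,0.055],"yaw":64},
    {"dp":[-0.201,0.238,0.055],"yaw":71},
    {"dp":[-0.214,0.254,0.05],"yaw":78},
    {"dp":[-0.223,0.265,0.04],"yaw":84},
    {"dp":[-0.2275,0.2705,0.025],"yaw":88},
    {"dp":[-0.2275,0.2705,0.01],"yaw":90},
    {"dp":[-0.2275,0.2705,0.0],"yaw":90},
    {"dp":[-0.2275,0.2705,0.0],"yaw":90}
  ]
}}

```text
time_s: 15.57
tcp_pos: [0.388, 0.2566, 0.0698]
eef_rot: [179.9, -0.1, -90.0]
contact_force: [-0.6, -0.6, -2.1]
gripper_width: 0.0428
gripper_force: 30.0
```

Run:
```python
from m import *
s=get_state();print(s['tcp_pos'],s['eef_rot'],s['gripper_width'],s['gripper_force'])
c=cap("wrist","w4.png")
for o in felt(c):print(*o)
for n in("side",):
  d=cap(n)
  for o in felt(d):print(n,*o)
```

```text
[0.38804522 0.25663631 0.06975238] [ 1.79890198e+02 -1.35676137e-01 -9.00008958e+01] 0.04278166426144234 29.999414384365082
[254.0, 206.0] [390.1, 253.4] 43.3 48.7
[16.0, 190.0] [567.8, 235.0] 31.9 36.5
side [237.0, 305.0] [385.6, 263.6] 34.3 55.3
side [324.0, 286.0] [242.2, 127.6] 8.9 51.7
side [175.0, 267.0] [568.5, 234.0] 37.2 37.7
side [404.0, 168.0] [189.3, -384.5] 60.1 89.0
side [167.0, 40.0] [1390.6, -824.2] 45.9 189.4
```

View pics/w4.png

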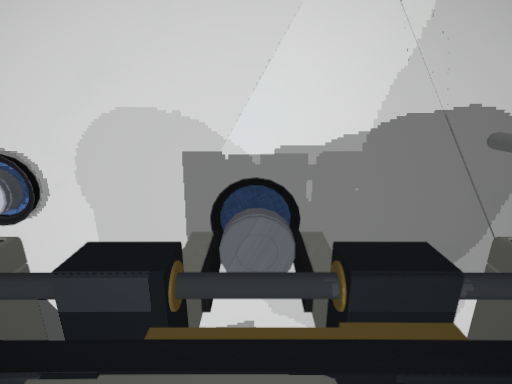

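Weight_200 at (256,245) is centred over the case_200 well, which spans columns 212-300. Lowering.

>>> {"method": "apply_moves", "body": {
  "targets": [
    {"dp":[0,0,-0.004],"yaw":0},
    {"dp":[0,0,-0.012],"yaw":0},
    {"dp":[0,0,-0.019],"yaw":0},
    {"dp":[0,0,-0.025],"yaw":0},
    {"dp":[0,0,-0.029],"yaw":0},
    {"dp":[0,0,-0.032],"yaw":0},
    {"dp":[0,0,-0.0335],"yaw":0},
    {"dp":[0,0,-0.0345],"yaw":0},
    {"dp":[0,0,-0.035],"yaw":0},
    {"dp":[0,0,-0.035],"yaw":0},
    {"dp":[0,0,-0.035],"yaw":0}
  ]
}}

```text
time_s: 16.58
tcp_pos: [0.3891, 0.2576, 0.0362]
eef_rot: [-180.0, 0.0, -90.0]
contact_force: [0.2, 0.5, -1.7]
gripper_width: 0.0426
gripper_force: 30.0
```

>>> {"method": "apply_moves", "body": {
  "targets": [
    {"dp":[0,0,-0.0005],"yaw":0},
    {"dp":[0,0,-0.001],"yaw":0},
    {"dp":[0,0,-0.0014],"yaw":0},
    {"dp":[0,0,-0.0018],"yaw":0},
    {"dp":[0,0,-0.0018],"yaw":0},
    {"dp":[0,0,-0.0018],"yaw":0}
  ]
}}

```text
time_s: 17.08
tcp_pos: [0.3891, 0.2575, 0.0346]
eef_rot: [-180.0, 0.0, -90.0]
contact_force: [-1.6, 0.1, 5.9]
gripper_width: 0.0428
gripper_force: 30.0
```

>>> {"method": "apply_moves", "body": {
  "targets": [
    {"dp":[0,0,0],"yaw":0},
    {"dp":[0,0,0],"yaw":0},
    {"dp":[0,0,0],"yaw":0},
    {"dp":[0,0,0],"yaw":0},
    {"dp":[0,0,0],"yaw":0},
    {"dp":[0,0,0.008],"yaw":0},
    {"dp":[0,0,0.025],"yaw":0},
    {"dp":[0,0,0.055],"yaw":0},
    {"dp":[0.01,-0.012,0.085],"yaw":-5},
    {"dp":[0.03,-0.036,0.1],"yaw":-12},
    {"dp":[0.05,-0.06,0.1],"yaw":-19},
    {"dp":[0.072,-0.086,0.1],"yaw":-26},
    {"dp":[0.094,-0.112,0.1],"yaw":-33},
    {"dp":[0.116,-0.138,0.1],"yaw":-40},
    {"dp":[0.138,-0.164,0.1],"yaw":-47},
    {"dp":[0.16,-0.19,0.1],"yaw":-54},
    {"dp":[0.182,-0.216,0.1],"yaw":-61},
    {"dp":[0.2,-0.238,0.1],"yaw":-68},
    {"dp":[0.215,-0.256,0.1],"yaw":-75},
    {"dp":[0.2275,-0.2705,0.1],"yaw":-82}
  ],
  "grip": -1
}}

```text
time_s: 18.75
tcp_pos: [0.6174, -0.0149, 0.1347]
eef_rot: [-180.0, -0.0, -172.4]
contact_force: [0.6, 1.0, -0.6]
gripper_width: 0.0875
gripper_force: 0.0
```

>>> {"method": "apply_moves", "body": {
  "targets": [
    {"dp":[0,0,0],"yaw":-7},
    {"dp":[0,0,0],"yaw":-8},
    {"dp":[0,0,0],"yaw":-8}
  ]
}}

```text
time_s: 19.0
tcp_pos: [0.6163, -0.0133, 0.1344]
eef_rot: [180.0, -0.0, -179.9]
contact_force: [-0.7, 0.5, -0.3]
gripper_width: 0.0876
gripper_force: 0.0
```

Run:
```python
from m import *
s=get_state();print(s['tcp_pos'],s['eef_rot'],s['gripper_width'])
c=cap("wrist","w5.png");P=cloud(c)*1000
m=(np.hypot(P[...,0]-615,P[...,1]+13)<42)&(abs(P[...,2]-41.7)<4);q=P[m]
print(len(q),cv2.minEnclosingCircle(q[:,:2].astype(np.float32)),np.median(q[:,2]))
d=cap("side","s5.png");e=cap("scene","c5.png")
for o in felt(d):print(*o)
P=cloud(d)*1000
m=(np.hypot(P[...,0]-389,P[...,1]-257)<32)&(P[...,2]>17);q=P[m]
print(len(q),q.mean(0).round(1),q.max(0).round(1))
a=cv2.resize(d['image'][265:345,180:295,::-1],(570,400),interpolation=cv2.INTER_CUBIC)
cv2.imwrite('pics/s5c.png',a)
```

```text
[ 0.61629151 -0.01328511  0.13444335] [ 1.79999881e+02 -1.83509218e-02 -1.79921797e+02] 0.08758088192444985
3570 ((617.0347290039062, -13.615911483764648), 29.179290771484375) 41.317348826800185
[237.0, 307.0] [389.0, 256.8] 50.0 51.4
[324.0, 286.0] [242.1, 127.9] 10.2 49.0
[327.0, 171.0] [387.1, -256.5] 66.6 67.5
[393.0, 160.0] [229.0, -435.0] 98.4 198.6
288 [387.1 259.4  20.7] [409.2 280.6  26.3]
```

View pics/s5c.png

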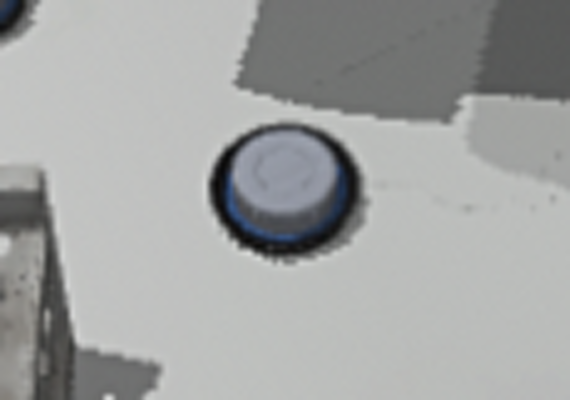

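Weight_200 sits flat and centred, with the felt ring visible all round it. Weight_500 is still at (617,-13.5). Descending to it.

>>> {"method": "apply_moves", "body": {
  "targets": [
    {"dp":[0,0,-0.01],"yaw":0},
    {"dp":[0,0,-0.03],"yaw":0},
    {"dp":[0,0,-0.05],"yaw":0},
    {"dp":[0,0,-0.066],"yaw":0},
    {"dp":[0,0,-0.077],"yaw":0},
    {"dp":[0,0,-0.083],"yaw":0},
    {"dp":[0,0,-0.086],"yaw":0},
    {"dp":[0,0,-0.086],"yaw":0},
    {"dp":[0,0,-0.086],"yaw":0}
  ]
}}

```text
time_s: 19.9
tcp_pos: [0.617, -0.0129, 0.0488]
eef_rot: [180.0, 0.0, -180.0]
contact_force: [0.1, 0.1, 1.2]
gripper_width: 0.0875
gripper_force: 0.0
```

>>> {"method": "apply_moves", "body": {
  "targets": [
    {"dp":[0,0,0],"yaw":0},
    {"dp":[0,0,0],"yaw":0},
    {"dp":[0,0,0],"yaw":0},
    {"dp":[0,0,0],"yaw":0},
    {"dp":[0,0,0],"yaw":0},
    {"dp":[0,0,0],"yaw":0},
    {"dp":[0,0,0],"yaw":0},
    {"dp":[0,0,0],"yaw":0},
    {"dp":[0,0,0],"yaw":0}
  ],
  "grip": 1,
  "squeeze": 50
}}

```text
time_s: 20.65
tcp_pos: [0.6166, -0.0131, 0.0485]
eef_rot: [-180.0, 0.0, 180.0]
contact_force: [-1.5, -0.6, 3.5]
gripper_width: 0.0568
gripper_force: 50.0
```

>>> {"method": "apply_moves", "body": {
  "targets": [
    {"dp":[0,0,0.002],"yaw":0},
    {"dp":[0,0,0.007],"yaw":0},
    {"dp":[0,0,0.018],"yaw":0},
    {"dp":[0,0,0.034],"yaw":0},
    {"dp":[-0.006,-0.006,0.048],"yaw":0},
    {"dp":[-0.018,-0.019,0.055],"yaw":0},
    {"dp":[-0.035,-0.037,0.055],"yaw":0},
    {"dp":[-0.055,-0.058,0.055],"yaw":0},
    {"dp":[-0.077,-0.082,0.055],"yaw":0},
    {"dp":[-0.099,-0.105,0.055],"yaw":0},
    {"dp":[-0.121,-0.129,0.055],"yaw":0},
    {"dp":[-0.143,-0.152,0.055],"yaw":0},
    {"dp":[-0.165,-0.176,0.055],"yaw":0},
    {"dp":[-0.186,-0.198,0.055],"yaw":0},
    {"dp":[-0.204,-0.217,0.052],"yaw":0},
    {"dp":[-0.218,-0.232,0.045],"yaw":0},
    {"dp":[-0.226,-0.241,0.034],"yaw":0},
    {"dp":[-0.229,-0.2437,0.022],"yaw":0},
    {"dp":[-0.229,-0.2437,0.016],"yaw":0},
    {"dp":[-0.229,-0.2437,0.015],"yaw":0}
  ]
}}

```text
time_s: 22.32
tcp_pos: [0.386, -0.2569, 0.0628]
eef_rot: [180.0, -0.1, 179.9]
contact_force: [0.7, 0.5, -4.9]
gripper_width: 0.057
gripper_force: 50.0
```

Run:
```python
from m import *
s=get_state();print(s['tcp_pos'],s['eef_rot'],s['gripper_width'],s['gripper_force'])
c=cap("wrist","w6.png")
for o in felt(c):print(*o)
```

```text
[ 0.3859793  -0.25692621  0.0627648 ] [ 1.79973995e+02 -8.28013089e-02  1.79905952e+02] 0.05698603177773566 49.99852001667023
[395.0, 234.0] [395.3, -156.7] 17.7 27.4
[257.0, 201.0] [406.8, -256.3] 72.0 95.5
[32.0, 15.0] [258.4, -389.8] 18.9 57.1
```

View pics/w6.png

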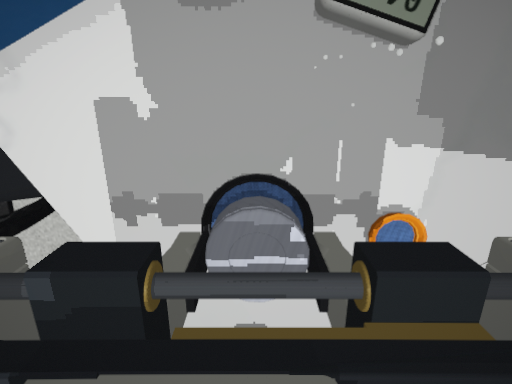

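Weight_500 at (258,245) is centred over the case_500 well, columns 203-313. Lowering.

>>> {"method": "apply_moves", "body": {
  "targets": [
    {"dp":[0,0,-0.002],"yaw":0},
    {"dp":[0,0,-0.008],"yaw":0},
    {"dp":[0,0,-0.014],"yaw":0},
    {"dp":[0,0,-0.019],"yaw":0},
    {"dp":[0,0,-0.0225],"yaw":0},
    {"dp":[0,0,-0.0245],"yaw":0},
    {"dp":[0,0,-0.0255],"yaw":0},
    {"dp":[0,0,-0.026],"yaw":0},
    {"dp":[0,0,-0.026],"yaw":0},
    {"dp":[0,0,-0.026],"yaw":0}
  ]
}}

```text
time_s: 23.2
tcp_pos: [0.3876, -0.2568, 0.0374]
eef_rot: [-180.0, 0.0, 180.0]
contact_force: [-0.1, 1.4, -5.7]
gripper_width: 0.0568
gripper_force: 50.0
```

>>> {"method": "apply_moves", "body": {
  "targets": [
    {"dp":[0,0,-0.0005],"yaw":0},
    {"dp":[0,0,-0.001],"yaw":0},
    {"dp":[0,0,-0.0015],"yaw":0},
    {"dp":[0,0,-0.002],"yaw":0},
    {"dp":[0,0,-0.0023],"yaw":0},
    {"dp":[0,0,-0.0023],"yaw":0},
    {"dp":[0,0,-0.0023],"yaw":0}
  ]
}}

```text
time_s: 23.78
tcp_pos: [0.3876, -0.2568, 0.0358]
eef_rot: [-180.0, 0.0, -180.0]
contact_force: [-3.4, 2.8, 7.8]
gripper_width: 0.0569
gripper_force: 50.0
```

Contact: the force swung from -5.7 to +7.8 N. Release, rise clear and back away.

>>> {"method": "apply_moves", "body": {
  "targets": [
    {"dp":[0,0,0],"yaw":0},
    {"dp":[0,0,0],"yaw":0},
    {"dp":[0,0,0],"yaw":0},
    {"dp":[0,0,0],"yaw":0},
    {"dp":[0,0,0],"yaw":0},
    {"dp":[0,0,0.005],"yaw":0},
    {"dp":[0,0,0.015],"yaw":0},
    {"dp":[0,0,0.04],"yaw":0},
    {"dp":[0,0,0.07],"yaw":0},
    {"dp":[0,0,0.1],"yaw":0},
    {"dp":[0,0,0.14],"yaw":0},
    {"dp":[0,0,0.18],"yaw":0},
    {"dp":[-0.02,-0.05,0.21],"yaw":0},
    {"dp":[-0.04,-0.1,0.21],"yaw":0},
    {"dp":[-0.04,-0.1,0.21],"yaw":0},
    {"dp":[-0.04,-0.1,0.21],"yaw":0}
  ],
  "grip": -1
}}

```text
time_s: 25.12
tcp_pos: [0.3463, -0.3602, 0.2466]
eef_rot: [-179.9, 0.1, 179.8]
contact_force: [1.0, -0.4, -0.1]
gripper_width: 0.0873
gripper_force: 0.0
```

Run:
```python
from m import *
s=get_state();print(s['time_s'],s['tcp_pos'],s['gripper_width'])
d=cap("side","s7.png");P=cloud(d)*1000;e=cap("scene","c7.png");Q=cloud(e)*1000
for nm,X,Y,z in(("50",461,-90,25),("100",569,234,20.5),("200",389,257,21.4),("500",388,-257,28.7)):
  for K in(P,Q):
    m=(np.hypot(K[...,0]-X,K[...,1]-Y)<32)&(abs(K[...,2]-z)<3.5);q=K[m]
    print(nm,len(q),q.mean(0).round(1) if len(q) else '',q[:,2].std().round(2) if len(q) else '')
for nm,img in(("side0","s7"),):
    a=cv2.imread(f'pics/{nm}.png').astype(int);b=cv2.imread(f'pics/{img}.png').astype(int)
cv2.imwrite('pics/f7.png',cv2.resize(d['image'][140:330,150:360,::-1],(663,600),interpolation=cv2.INTER_CUBIC))
```

```text
25.1167 [ 0.34631955 -0.36018936  0.2465557 ] 0.0872551573307414
50 28 [458.9 -87.7  23.6] 1.24
50 0  
100 112 [567.9 235.5  19.6] 1.33
100 69 [567.4 230.3  21.4] 1.61
200 275 [387.  259.4  21. ] 1.35
200 138 [388.6 254.9  22.3] 1.49
500 188 [ 386.5 -253.5   27.5] 1.33
500 668 [ 386.3 -258.8   29.3] 1.28
```

View pics/f7.png

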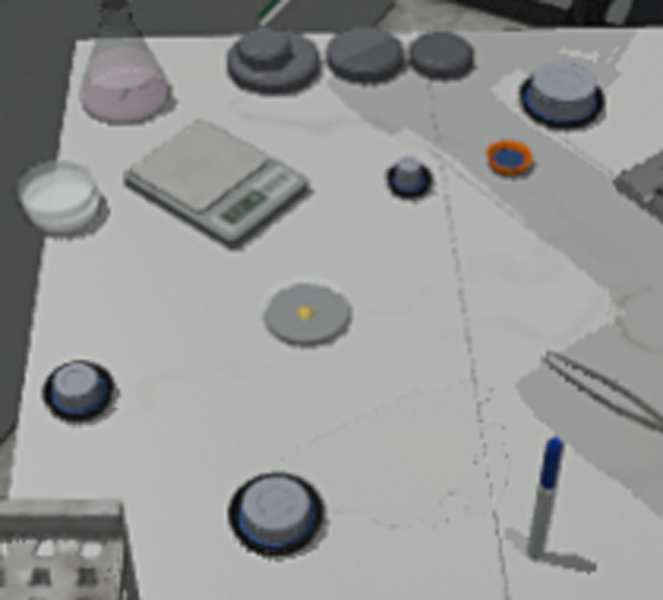

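All four weights stand flat in their own cases: the 50 g at (409,175), 100 g at (78,388), 200 g at (277,513) and 500 g at (563,95). The balance, watch glass and orange look-alike show no sign of having moved. Handing in.

```bash
python3 -c "
from plant import r
print(r.close_job())"
```

```text
the job is handed in; nothing more can be done
None
```

I took the four weights down from the top in order; each stands flat in its matching case, nothing else appears to have moved, and the job was handed in after about 25 s of robot time.

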